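# Space the bars of a sloping rack with a spacer block

## Task

On the sloping rack, set the two loose steel bars at equal gaps of one spacer width from the bar screwed down at the left end: stand the wooden spacer block on the deck against the screwed bar and push the nearer loose bar up snug against it, then step the spacer over to the other side of that bar and push the farther bar up snug against it without shifting the one already set. The bars must stay square, lying flat on the deck and down on its lower ledge; finally lift the spacer out, stand it flat, handle up, on the bench, and leave the bottles and the tape roll where they are.

Things in the scene. Friction and masses are not known exactly. Their poses are not given: they have to be found in the camera images.
- board: sloping rack, fixed, 165 deep x 320 wide. Origin on the bench under its middle, x uphill away from the robot, y along the row, z up. The deck rises 30 degrees from horizontal towards +x; it begins at a ledge (inner face at x = -75, deck surface there at z = 30) and runs 170 up the slope. The white ledge, of slick plastic, is 12 thick, stands 12 above the deck, from y -160 to 160
- end_bar: steel bar with two round screw heads, screwed to the left (+y) end of the deck, its middle at y = 145 of the rack; 30 wide (y) x 140 long (x) x 22 thick (z), 0.7 kg; origin at the centre of its underside, x up the slope, z out of the deck. It rests against the ledge. The loose bars belong on its -y side
- bar_near: loose steel bar next to the screwed one, lying on the deck against the ledge, held by friction only (a push of some 3 to 9 N along the row slides it; it runs straight if pushed some 10 below its middle); 30 wide (y) x 140 long (x) x 22 thick (z), 0.7 kg; origin at the centre of its underside, x up the slope, z out of the deck. When set, its centre is 70 from the screwed bar
- bar_far: second loose steel bar, farther to -y, lying and sliding like the other; 30 wide (y) x 140 long (x) x 22 thick (z), 0.7 kg; origin at the centre of its underside, x up the slope, z out of the deck. When set, its centre is 70 from bar_near
- spacer: wooden spacer, 0.15 kg: base 110 (x) x 40 (y) x 26 high; across its middle an upright handle 18 thick (x) x 34 (y), from 26 to 59 high. Origin: centre of the underside, z up through the handle. The 40 is the gap; in the gap its x runs up the slope, and the handle is pinched along the slope, tool square to the deck (tilted 30 degrees). Starts on the bench left of the rack
- epoxy_a: small bottle with a blue cap, 42 wide x 115 tall, standing behind the rack; origin at the centre of its underside; leave alone
- epoxy_b: small bottle with an orange cap, 42 wide x 115 tall, standing behind the rack; origin at the centre of its underside; leave alone
- masking_roll: roll of masking tape, 110 across x 20 high, lying behind and to the left of the rack; origin at the centre of its underside; leave alone

How it is judged:
By the outcome, as a careful person would: the job done as asked, in the order asked, and still so for the second after the job is handed in, with the robot touching nothing.
It also fails if it takes over 72 s, if anything falls off the work surface, if the arm or the gripper's body presses on something with over 40 N, if the wrist force passes 120 N, or if a joint passes its speed limit or range.

## Robot

A 6-joint arm with a two-finger parallel gripper is mounted at the origin on a cart in front of the work surface, level with it; the furniture and walls round the work are solid. World frame = base frame: x ahead of the robot, y to its left, z up, the work surface at z = 0. Lengths are in m, angles in rad, forces in N, time in s.
With the tool pointing down it reaches from about 0.325 to 0.875 m from the base axis. Payload 4.4 kg.
Tool frame: the origin (TCP) lies at the very end of the fingers, on their centre line; the grasp point (between the pads) lies 19 mm behind it; z points along the fingers, y is the line along which they close (so a half turn about z gives the same grasp; the last joint's range is limited). The gripper opens to 85 mm and grips with 20 to 120 N. Pads are 22 mm wide; open, the fingers measure 114 mm over their backs; the gripper's body (76 mm by 85 mm) begins 54 mm behind the grasp point. The pads swing forward as they close: fully open they stand 13 mm farther back than shut.
Start: joints at [-1.44, 0.207, 1.542, -0, 1.393, -0.15], TCP at [0.159, -0.552, 0.231] pointing down, gripper open.
Joint ranges: [-2.73, 2.73], [-0.86, 2.22], [0.23, 2.46], [-1.11, 4.25], [0.08, 2.63], [-2.82, 2.82]. Speed limits (rad/s): [2.79, 2.79, 3.14, 3.14, 3.14, 3.14].

## Interface

Orientations are given as a rotation vector (axis times angle).
In Python, from rig import env, vision, ticket gives the robot as it stands (env), with the cameras (vision) and the job (ticket).
- The arm moves only by the shell command python3 drive.py 'ROWS'. ROWS is a JSON list of rows, 1 to 8 of them, each of 7 numbers: the opening from 0.0 (shut) to 1.0 (fully open), then dx, dy, dz in m, then a rotation vector rx, ry, rz in rad; each row is the pose to reach, as a shift and turn from the pose commanded when the command began, along the tool's axes at that moment; what a row does not reach only later rows make up. A row lasts 1/10 s, in which the tool goes at most 0.05 m and 0.15 rad, less where a joint would pass 70% of its speed; a pose out of reach is approached as far as the arm can. The fingers move at their own pace and stop on an object; the grip force is fixed at half the most. Time passes only in rows, so rows that do not move let the fingers close. It prints the time, the measured TCP pose, the force, the opening and the grip force at its end.
- env.sense(): the state, without advancing time (a new reading comes with each control period).
- vision.read_camera(name): name is "side" or "top" or "wrist"; returns the picture (384x512x3 uint8, blue, green, red); there is no depth.
- vision.camera_params(name): a dict with "fx", "fy", "cx", "cy" (pixels), "view" (4x4, takes a point from world to camera coordinates); the wrist camera has in their place "hand_eye" (4x4, takes a point from camera to tool coordinates, whose origin is the TCP and whose axes are the flange's). Camera axes: x right, y down, z forward; pixel columns grow to the right and rows downward; lengths in m; the calibration is good to about 2 mm. A picture is of the moment at which its call begins: read the wrist's pose just before it. camera_params takes no time and is no camera call.
- ticket.sign_off(): hands the job in; it is judged then, once.
The state is a dict: "t": time; "joint_positions": joint angles; "joint_velocities": joint speeds; "tau": joint torques, N m; "tool_pos": TCP position; "tool_rot": TCP orientation; "ft_force": force on the tool from outside, world axes, zero at the start; "wrist_torque": the same for the moment, N m; "width": opening from 0.0 (shut) to 1.0 (fully open); "gripper_force": force on a finger pad.
Only numpy, scipy, OpenCV 4.12 (cv2) and the standard library are available. Lean on these libraries where they do the work, as an engineer would, in place of code of your own. Each camera call takes 0.05 s, during which the arm holds its last target. There are 200 camera calls.

## Working session

There is one attempt and no reset: what is moved stays moved. The work goes in short steps, Python scripts to look and compute and a shell command to move; the robot and the scene stay as the last step left them, time stands still between calls to the robot, and variables do not carry over. Pictures are saved under pics/ and viewed, at most 10 in all, crops included, and the job is handed in when it is done.

```bash
ls; mkdir -p pics
python3 - <<'E'
from rig import env, vision, ticket
import cv2,numpy as np
np.set_printoptions(precision=5,suppress=True)
for n in("side","top"):
    cv2.imwrite(f"pics/{n}0.png",cv2.resize(vision.read_camera(n),(800,600),interpolation=cv2.INTER_CUBIC)); print(n,vision.camera_params(n))
print(vision.camera_params("wrist")); print(env.sense())
E
```

```text
drive.py
pics
rig.py
side {'fx': 361.0962832205858, 'fy': 361.0962832205858, 'cx': 255.33955947672555, 'cy': 194.995432706744, 'view': array([[ 0.98936, -0.14517,  0.00985, -0.55707],
       [-0.07916, -0.59376, -0.80074,  0.24396],
       [ 0.1221 ,  0.79144, -0.59893,  0.66568],
       [ 0.     ,  0.     ,  0.     ,  1.     ]])}
top {'fx': 363.6904429500336, 'fy': 363.6904429500336, 'cx': 255.5186187297812, 'cy': 195.26361523151186, 'view': array([[-0.02298, -0.99961, -0.01605,  0.22061],
       [-0.98722,  0.02523, -0.15736,  0.57007],
       [ 0.15771,  0.01222, -0.98741,  0.83935],
       [ 0.     ,  0.     ,  0.     ,  1.     ]])}
{'fx': 265.02243537824324, 'fy': 265.02243537824324, 'cx': 255.52649459871512, 'cy': 189.71022882619542, 'hand_eye': array([[-0.00048, -0.95218, -0.30554,  0.07858],
       [ 1.     , -0.0003 , -0.00063, -0.00058],
       [ 0.0005 , -0.30554,  0.95218, -0.14231],
       [ 0.     ,  0.     ,  0.     ,  1.     ]])}
{'t': 0.1, 'joint_positions': array([-1.44048,  0.20736,  1.54284,  0.00001,  1.39351, -0.15047]), 'joint_velocities': array([ 0.0007 , -0.00147, -0.0039 , -0.00165,  0.00081, -0.00136]), 'tau': array([ -0.00039, -38.40909, -29.25483,  -0.00026,   0.00484,  -0.00001]), 'tool_pos': array([ 0.15926, -0.55178,  0.23022]), 'tool_rot': array([-3.10859, -0.43931, -0.00005]), 'ft_force': array([ 0.36841,  0.58832, -0.39728]), 'wrist_torque': array([ 0.01017, -0.01105,  0.02515]), 'gripper_force': 0.0, 'width': 0.9990563879598653}
```

View pics/side0.png

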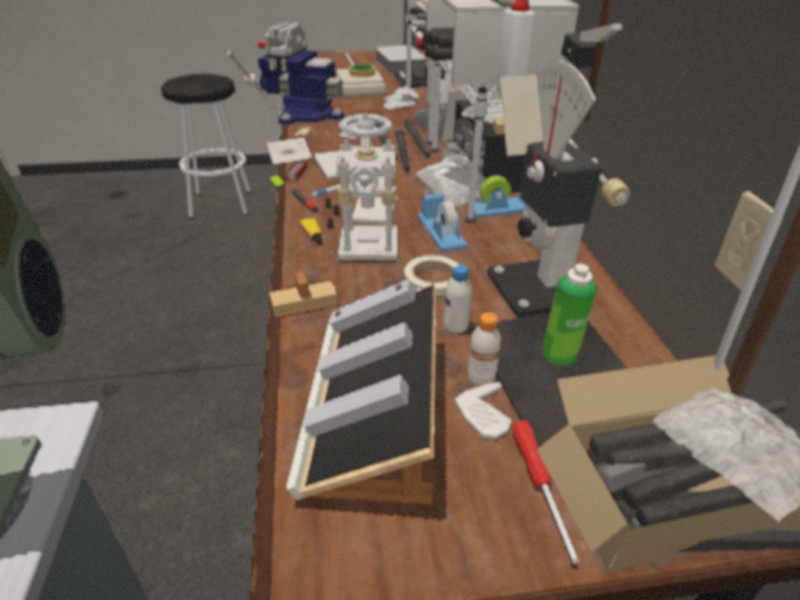

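View pics/top0.png

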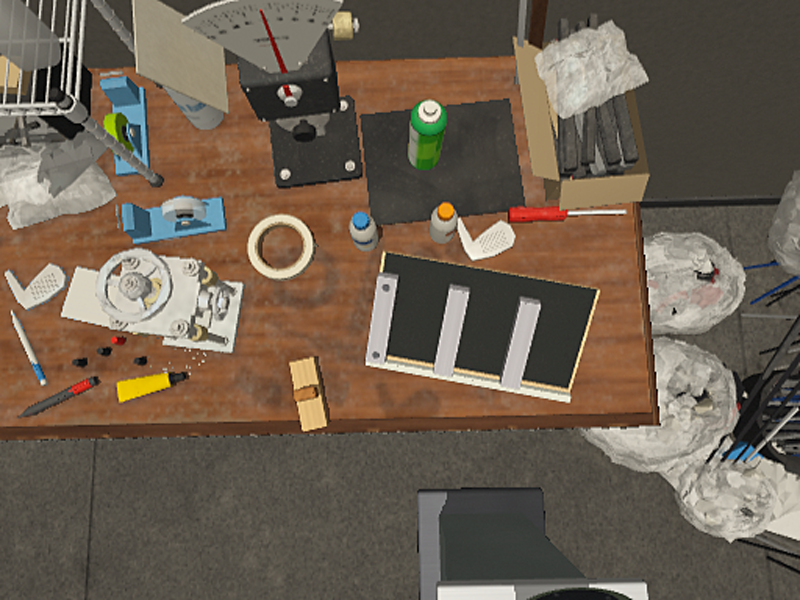

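Both views show the rack (top: about x 365–600, y 250–400), two loose bars to the right of the screwed one, and the spacer at about (308,393). I'll enlarge these to read corners.

Run:
```python
from rig import env, vision, ticket
import cv2
a=vision.read_camera("top")[150:280,180:390]; cv2.imwrite("pics/top1.png",cv2.resize(a,None,fx=3.8,fy=3.8,interpolation=cv2.INTER_CUBIC))
a=vision.read_camera("side")[165:325,165:290]; cv2.imwrite("pics/side1.png",cv2.resize(a,None,fx=3.7,fy=3.7,interpolation=cv2.INTER_CUBIC))
```

```text
(no output)
```

View pics/top1.png

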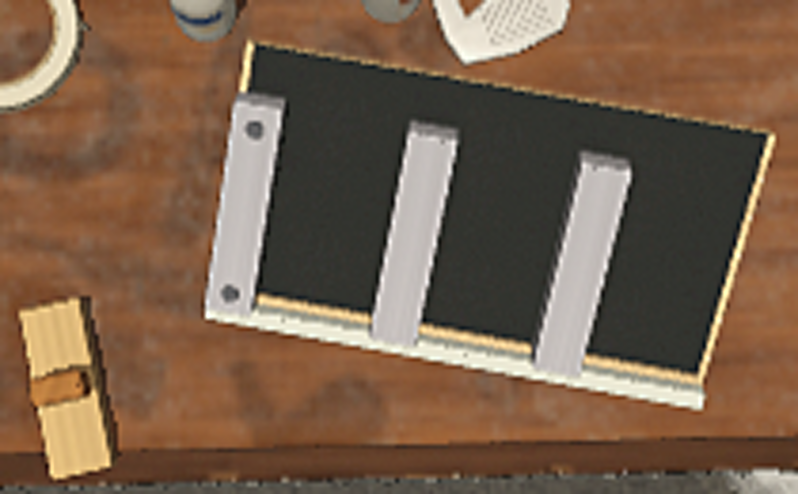

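View pics/side1.png

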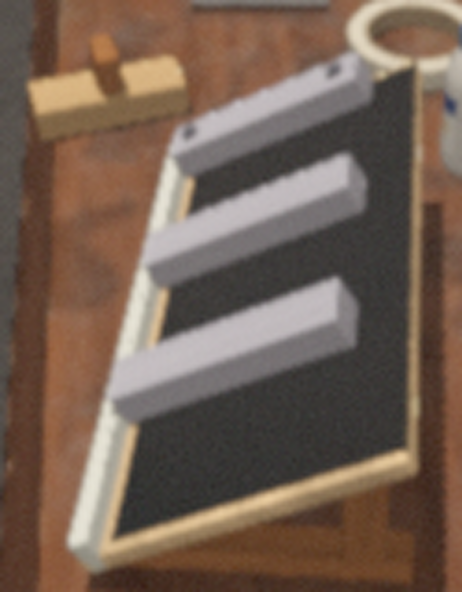

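Top crop: the screwed bar's top runs (236,105)–(283,108) to (207,312)–(250,316). The near bar runs (411,134)–(457,140) to (373,341)–(417,347), and the far bar (583,164)–(629,172) to (536,368)–(580,375). The spacer base corners are (20,312), (80,298), (108,463) and (50,478). The side crop shows the same parts. Next I'll fit the poses.

```bash
cat > h.py <<'E'
import numpy as np
from scipy.spatial.transform import Rotation as R
from scipy.optimize import least_squares
np.set_printoptions(precision=4,suppress=True)
def proj(P,c):
    q=np.c_[P,np.ones(len(P))]@np.array(c["view"]).T
    return q[:,:2]/q[:,2:3]*[c["fx"],c["fy"]]+[c["cx"],c["cy"]]
def T(x,y,a): return lambda P:np.asarray(P)@R.from_euler('z',a).as_matrix().T+[x,y,0]
S=R.from_euler('y',-30,degrees=True).as_matrix()
def deck(s,y,n): return S@[s,0,n]+[-.075,y,.03]   # rack coords
def fit(model,x0,obs,w=1):
    f=lambda p:np.concatenate([(proj(model(p)[i],c)-u).ravel() for c,i,u in obs])
    r=least_squares(f,x0,loss='soft_l1',x_scale=.01); return r.x,f(r.x)
E
python3 - <<'E'
from h import *
from rig import env, vision, ticket
ct,cs=vision.camera_params("top"),vision.camera_params("side")
t=lambda L:(np.array(L)+.5)/3.8-.5+[180,150]
s=lambda L:(np.array(L)+.5)/3.7-.5+[165,165]
RP=np.array([deck(.17,.16,0),deck(.17,-.16,0),deck(-.012,.16,.012),deck(-.012,-.16,.012)]
 +[deck(a,b,.022) for a,b in((.14,.16),(.14,.13),(0,.16),(0,.13))])
p,r=fit(lambda p:T(*p)(RP),[.55,0,0.1],[(ct,list(range(8)),t([(250,43),(774,134),(205,320),(702,409),(236,105),(283,108),(207,312),(250,316)])),
 (cs,[0,1,3,4,5,6,7],s([(417,66),(414,455),(70,547),(352,55),(365,82),(182,125),(178,152)]))])
print("rack",p); print(r.reshape(-1,2))
def bar(q):
    P=[]
    for a,b in((.07,.015),(.07,-.015),(-.07,.015),(-.07,-.015)):
        c,d=np.cos(q[1]),np.sin(q[1]); P.append(deck(.07+q[2]+a*c-b*d,q[0]+a*d+b*c,.022))
    return T(*p)(P)
for n,T_,S_ in(("near",[(411,134),(457,140),(373,341),(417,347)],[(349,153),(357,188),(148,238),(152,260)]),
             ("far",[(583,164),(629,172),(536,368),(580,375)],[(336,278),(340,315),(118,355),(115,392)])):
    q,r=fit(bar,[0,0,0],[(ct,[0,1,2,3],t(T_)),(cs,[0,1,2,3],s(S_))]); print(n,q,r)
B=np.array([(.055,.02,.026),(.055,-.02,.026),(-.055,-.02,.026),(-.055,.02,.026)])
q,r=fit(lambda q:T(*q)(B),[.45,.3,0],[(ct,[0,1,2,3],t([(20,312),(80,298),(108,463),(50,478)])),(cs,[0,1,2,3],s([(182,57),(187,85),(38,112),(28,83)]))])
print("spacer",q,r)
E
```

```text
rack [ 0.5435  0.0872 -0.1998]
[[-1.1541 -0.7255]
 [ 1.0322 -0.8633]
 [ 0.0903 -0.8625]
 [ 0.4195 -0.812 ]
 [-0.5127 -1.7994]
 [ 0.1998 -0.3406]
 [-0.4807 -1.3175]
 [ 0.5114 -0.1708]
 [-0.9901 -2.4891]
 [-1.6326  0.8007]
 [-0.659   0.0937]
 [ 1.0513 -1.5307]
 [-3.0083 -1.5412]
 [-1.9764  0.8902]
 [-2.7497  1.0771]]
near [ 0.0389  0.0031 -0.0006] [-0.2585 -1.1832  0.8684 -0.5279 -0.42   -0.876   0.4435 -0.267  -0.4917
 -0.1604 -3.2974 -0.632  -0.0951 -1.0422 -3.4143  2.1463]
far [-0.0625 -0.002  -0.0006] [-0.4884 -1.3763  0.7689 -1.1587 -1.2779 -0.5035 -0.3    -0.0785  0.5543
 -0.8844 -1.4104  0.4197 -0.196   0.5065 -2.217   1.817 ]
spacer [0.4446 0.3535 0.1798] [-0.009  -1.2261  0.1347 -0.8329  0.8475  0.3376 -0.1302 -0.2211 -2.1556
 -0.5379 -0.1548 -0.2104 -0.5202 -0.0783 -0.0186 -0.5947]
```

```bash
cat >> h.py <<'E'
RK=(.5435,.0872,-.1998)
def down(a):  # tool pointing down, tool y along world angle a
    y=np.array([np.cos(a),np.sin(a),0]); z=np.array([0,0,-1.]); return R.from_matrix(np.c_[np.cross(y,z),y,z])
def sq(a=RK[2],tilt=30):  # tool square to deck, y up the slope
    return R.from_euler('z',a)*R.from_euler('y',-tilt,degrees=True)*down(0)
def rp(s,y,n): return T(*RK)([deck(s,y,n)])[0]
def rows(env,*tg):
    st=env.sense(); p=np.array(st["tool_pos"]); r=R.from_rotvec(st["tool_rot"])
    for P,Q in tg:
        print("row",r.inv().apply(np.array(P)-p).round(4),(r.inv()*Q).as_rotvec().round(4),"d",round(np.linalg.norm(P-p),3))
def rack(st):  # TCP in deck coords s,y,n
    q=R.from_euler('z',-RK[2]).apply(np.array(st["tool_pos"])-[RK[0],RK[1],0])-[-.075,0,.03]
    v=S.T@q; f=S.T@R.from_euler('z',-RK[2]).apply(st["ft_force"]); return v,f
E
python3 - <<'E'
from h import *
from rig import env, vision, ticket
print(R.from_rotvec(env.sense()["tool_rot"]).as_matrix())
rows(env,((.42,-.25,.25),down(-.7)),((.50,.1,.25),down(-.2)),((.4446,.3535,.18),down(.18)))
E
python3 drive.py
```

```text
[[ 0.9608  0.2771 -0.0002]
 [ 0.2771 -0.9608  0.0014]
 [ 0.0002 -0.0014 -1.    ]]
row [ 0.3342 -0.218  -0.0191] [-0.0013 -0.0006 -0.59  ] d 0.399
row [ 0.5081 -0.5321 -0.0186] [-0.0012 -0.001  -1.09  ] d 0.736
row [ 0.5251 -0.7909  0.0518] [-0.001  -0.0012 -1.47  ] d 0.951Traceback (most recent call last):
  File "drive.py", line 5, in <module>
    connect(sys.argv[1:4])
    ~~~~~~~^^^^^^^^^^^^^^^
TypeError: make.<locals>.jog() missing 1 required positional argument: 'text'
```

```bash
python3 drive.py '[[1,0.334,-0.218,-0.019,0,0,-0.59],[1,0.334,-0.218,-0.019,0,0,-0.59],[1,0.334,-0.218,-0.019,0,0,-0.59],[1,0.334,-0.218,-0.019,0,0,-0.59],[1,0.334,-0.218,-0.019,0,0,-0.59],[1,0.334,-0.218,-0.019,0,0,-0.59],[1,0.334,-0.218,-0.019,0,0,-0.59],[1,0.334,-0.218,-0.019,0,0,-0.59]]'
python3 - <<'E'
from h import *
from rig import env, vision, ticket
rows(env,((.50,.1,.25),down(-.2)),((.4446,.3535,.18),down(.18)))
E
```

```text
t: 1.0
tool_pos: [0.4207, -0.2486, 0.2504]
tool_rot: [2.848, 1.325, 0.0]
ft_force: [0.4, -0.4, -0.7]
width: 1.002
gripper_force: 0.0
row [ 0.3177 -0.164   0.0004] [ 0.0004  0.0001 -0.5001] d 0.358
row [ 0.4759 -0.3697  0.0703] [ 0.0004  0.0002 -0.8801] d 0.607
```

```bash
python3 drive.py '[[1,0.318,-0.164,0,0,0,-0.5],[1,0.318,-0.164,0,0,0,-0.5],[1,0.318,-0.164,0,0,0,-0.5],[1,0.318,-0.164,0,0,0,-0.5],[1,0.318,-0.164,0,0,0,-0.5],[1,0.318,-0.164,0,0,0,-0.5],[1,0.318,-0.164,0,0,0,-0.5],[1,0.318,-0.164,0,0,0,-0.5]]'
python3 - <<'E'
from h import *
from rig import env, vision, ticket
rows(env,((.4446,.3535,.18),down(.18)))
E
```

```text
t: 1.8
tool_pos: [0.4994, 0.1032, 0.2502]
tool_rot: [-2.425, -1.995, -0.002]
ft_force: [-0.6, 0.4, -0.2]
width: 1.001
gripper_force: 0.0
row [ 0.2349 -0.1019  0.0707] [ 0.0002 -0.0021 -0.3736] d 0.266
```

```bash
python3 drive.py '[[1,0.235,-0.102,0.07,0,-0.002,-0.374],[1,0.235,-0.102,0.07,0,-0.002,-0.374],[1,0.235,-0.102,0.07,0,-0.002,-0.374],[1,0.235,-0.102,0.07,0,-0.002,-0.374],[1,0.235,-0.102,0.07,0,-0.002,-0.374],[1,0.235,-0.102,0.07,0,-0.002,-0.374],[1,0.235,-0.102,0.07,0,-0.002,-0.374],[1,0.235,-0.102,0.07,0,-0.002,-0.374]]'
python3 - <<'E'
from h import *
from rig import env, vision, ticket
import cv2
st=env.sense(); a=vision.read_camera("wrist"); cv2.imwrite("pics/w1.png",cv2.resize(a,(800,600),interpolation=cv2.INTER_CUBIC))
print(st["joint_positions"])
# predicted pixels (800-scale) of spacer base top corners
c=vision.camera_params("wrist"); M=np.eye(4); M[:3,:3]=R.from_rotvec(st["tool_rot"]).as_matrix(); M[:3,3]=st["tool_pos"]
c["view"]=np.linalg.inv(M@c["hand_eye"])
B=np.array([(.055,.02,.026),(.055,-.02,.026),(-.055,-.02,.026),(-.055,.02,.026),(.009,.017,.059),(.009,-.017,.059),(-.009,-.017,.059),(-.009,.017,.059)])
print((proj(T(.4446,.3535,.1798)(B),c)+.5)*1.5625-.5)
E
```

```text
t: 2.6
tool_pos: [0.4465, 0.3478, 0.1803]
tool_rot: [2.019, 2.404, -0.004]
ft_force: [0.4, 0.2, 0.3]
width: 1.0
gripper_force: 0.0
[ 0.5106  0.2351  1.6164 -0.003   1.2914  0.3376]
[[474.3576 240.0847]
 [471.7385 293.0819]
 [325.1354 293.9368]
 [321.7112 241.0342]
 [411.7    254.1864]
 [411.5701 303.9127]
 [384.7951 304.0668]
 [383.88   254.3566]]
```

View pics/w1.png

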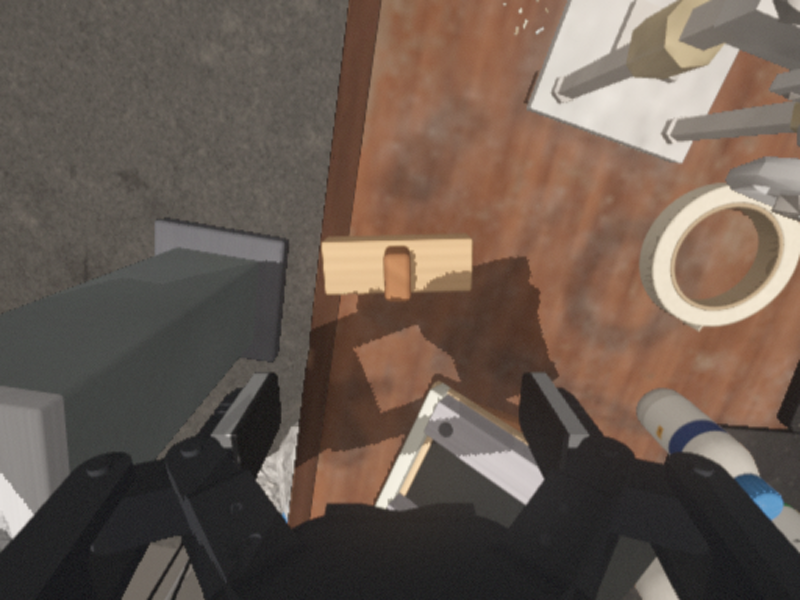

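The wrist picture shows the spacer base at x 322–472, y 237–293 and the handle top at x 384–411, within 2 mm of the prediction. I'll descend and grip.

Run:
```python
from h import *
from rig import env, vision, ticket
rows(env,((.4446,.354,.031),down(.18)))
```

```text
row [ 0.0072 -0.0011  0.1497] [ 0.0002  0.0028 -0.0074] d 0.15
```

```bash
python3 drive.py '[[1,0.007,-0.001,0.05,0,0,-0.007],[1,0.007,-0.001,0.1,0,0,-0.007],[1,0.007,-0.001,0.13,0,0,-0.007],[1,0.007,-0.001,0.13,0,0,-0.007]]'
python3 - <<'E'
from h import *
from rig import env, vision, ticket
rows(env,((.4446,.354,.031),down(.18)))
E
```

```text
t: 3.05
tool_pos: [0.4407, 0.3512, 0.0457]
tool_rot: [-2.014, -2.409, 0.019]
ft_force: [-0.8, -0.8, 0.3]
width: 0.998
gripper_force: 0.0
row [0.0022 0.0045 0.0146] [-0.0105  0.0061 -0.0017] d 0.015
```

```bash
python3 drive.py '[[1,0,0,0,0,0,0],[1,0,0,0,0,0,0],[1,0,0,0,0,0,0]]'
python3 - <<'E'
from h import *
from rig import env, vision, ticket
rows(env,((.4446,.354,.031),down(.18)))
E
```

```text
t: 3.35
tool_pos: [0.4462, 0.3563, 0.0533]
tool_rot: [2.01, 2.41, 0.006]
ft_force: [-0.1, 0.0, -0.4]
width: 0.997
gripper_force: 0.0
row [-0.002  -0.0021  0.0223] [0.0051 0.0001 0.0004] d 0.022
```

```bash
python3 drive.py '[[1,-0.002,-0.002,0.01,0.004,0,0],[1,-0.002,-0.002,0.021,0.004,0,0],[1,-0.002,-0.002,0.021,0.004,0,0],[1,-0.002,-0.002,0.021,0.004,0,0]]'
python3 drive.py '[[0,0,0,0,0,0,0],[0,0,0,0,0,0,0],[0,0,0,0,0,0,0],[0,0,0,0,0,0,0],[0,0,0,0,0,0,0],[0,0,0,0,0,0,0],[0,0,0,0,0,0,0],[0,0,0,0,0,0,0]]'
python3 - <<'E'
from h import *
from rig import env, vision, ticket
rows(env,((.4446,.354,.031),down(.18)))
E
```

```text
t: 3.75
tool_pos: [0.4414, 0.3527, 0.0284]
tool_rot: [-2.01, -2.412, 0.01]
ft_force: [0.5, -0.2, -0.5]
width: 1.002
gripper_force: 0.0
t: 4.55
tool_pos: [0.4426, 0.3534, 0.0297]
tool_rot: [-2.011, -2.412, 0.006]
ft_force: [0.6, 0.3, 3.2]
width: 0.198
gripper_force: 58.9
row [ 0.0003  0.0021 -0.0013] [-0.0033  0.0016  0.0011] d 0.002
```

```bash
python3 - <<'E'
from h import *
from rig import env, vision, ticket
rows(env,((.4446,.354,.22),down(.18)),(rp(.058,.105,.14),sq()))
print(rp(.058,.105,.14),rp(.058,.105,.03))
E
python3 drive.py '[[0,0,0,-0.05,0,0,0],[0,0,0,-0.1,0,0,0],[0,0,0,-0.15,0,0,0],[0,0,0,-0.19,0,0,0],[0,0,0,-0.19,0,0,0],[0,0,0,-0.19,0,0,0],[0,0,0,-0.19,0,0,0]]'
python3 - <<'E'
from h import *
from rig import env, vision, ticket
rows(env,(rp(.058,.105,.14),sq()))
E
```

```text
row [-0.      0.0015 -0.1903] [-0.0033  0.0016  0.0011] d 0.19
row [-0.1475  0.0019 -0.1503] [-0.5202 -0.0976  0.3727] d 0.211
[0.4715 0.2089 0.1802] [0.5254 0.198  0.085 ]
t: 5.25
tool_pos: [0.4413, 0.3526, 0.2166]
tool_rot: [-2.01, -2.411, 0.015]
ft_force: [0.0, 0.7, -1.9]
width: 0.2
gripper_force: 59.1
row [-0.1466  0.0041  0.0369] [-0.5257 -0.0944  0.3735] d 0.151
```

```bash
python3 drive.py '[[0,-0.147,0.004,0.037,-0.524,-0.095,0.373],[0,-0.147,0.004,0.037,-0.524,-0.095,0.373],[0,-0.147,0.004,0.037,-0.524,-0.095,0.373],[0,-0.147,0.004,0.037,-0.524,-0.095,0.373],[0,-0.147,0.004,0.037,-0.524,-0.095,0.373],[0,-0.147,0.004,0.037,-0.524,-0.095,0.373],[0,-0.147,0.004,0.037,-0.524,-0.095,0.373],[0,-0.147,0.004,0.037,-0.524,-0.095,0.373]]'
python3 - <<'E'
from h import *
from rig import env, vision, ticket
import cv2
st=env.sense(); a=vision.read_camera("wrist"); cv2.imwrite("pics/w2.png",cv2.resize(a,(800,600),interpolation=cv2.INTER_CUBIC))
print(st["joint_positions"],rack(st)); rows(env,(rp(.058,.105,.14),sq()))
c=vision.camera_params("wrist"); M=np.eye(4); M[:3,:3]=R.from_rotvec(st["tool_rot"]).as_matrix(); M[:3,3]=st["tool_pos"]
c["view"]=np.linalg.inv(M@c["hand_eye"])
P=[rp(a,b,.022) for a,b in((0,.16),(0,.13),(.14,.16),(.14,.13))]+[rp(0,.054,.022),rp(.14,.054,.022),rp(-.012,.16,.012)]
print((proj(np.array(P),c)+.5)*1.5625-.5)
np.save("w2.npy",[c["view"]])
E
```

```text
t: 6.05
tool_pos: [0.4735, 0.2098, 0.1823]
tool_rot: [2.089, 1.709, 0.461]
ft_force: [0.5, -0.2, -1.0]
width: 0.198
gripper_force: 59.5
[ 0.4295 -0.0758  2.0451 -0.4296  0.7808  0.8768] (array([0.0606, 0.1063, 0.1409]), array([-0.042 , -0.146 , -1.1085]))
row [-0.0014 -0.0031  0.001 ] [ 0.0019 -0.0024 -0.0007] d 0.004
[[301.7544 207.1739]
 [305.1339 254.8094]
 [527.7348 206.9983]
 [523.3834 254.636 ]
 [312.7428 362.0619]
 [513.5858 361.8944]
 [286.5734 205.6807]]
```

View pics/w2.png

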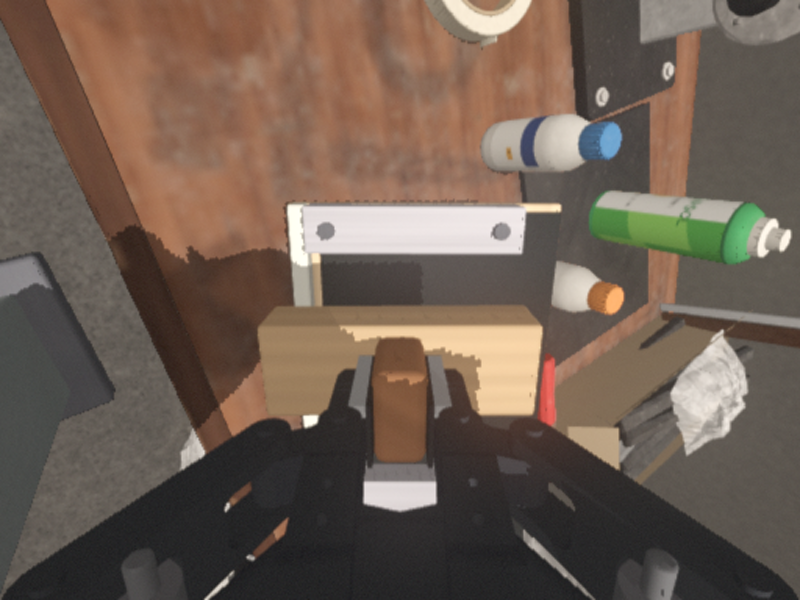

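The screwed bar's top is seen at (303,207)–(525,254), within 1 mm of the model, so the rack pose is good. Now I'll lower the spacer into the first gap.

```bash
python3 drive.py '[[0,-0.001,-0.002,0.04,0,0,0],[0,-0.001,-0.002,0.07,0,0,0],[0,-0.001,-0.002,0.09,0,0,0],[0,-0.001,-0.002,0.1,0,0,0],[0,-0.001,-0.002,0.1,0,0,0],[0,-0.001,-0.002,0.1,0,0,0]]'
python3 - <<'E'
from h import *
from rig import env, vision, ticket
st=env.sense(); print(rack(st)); rows(env,(rp(.058,.105,.033),sq()))
E
```

```text
t: 6.7
tool_pos: [0.5212, 0.1995, 0.0958]
tool_rot: [2.089, 1.708, 0.464]
ft_force: [-0.5, -0.1, -1.0]
width: 0.202
gripper_force: 59.3
(array([0.0596, 0.1056, 0.0416]), array([-0.9526, -0.1592, -0.5939]))
row [-0.0007 -0.0016  0.0086] [ 0.0032 -0.0028 -0.0011] d 0.009
```

```bash
python3 drive.py '[[0,0,-0.001,0.004,0.003,-0.003,0],[0,0,-0.002,0.008,0.003,-0.003,0],[0,0,-0.002,0.01,0.003,-0.003,0],[0,0,-0.002,0.0115,0.003,-0.003,0],[0,0,-0.002,0.0115,0.003,-0.003,0]]'
python3 - <<'E'
from h import *
from rig import env, vision, ticket
st=env.sense(); print(rack(st)); rows(env,(rp(.058,.105,.030),sq()))
E
```

```text
t: 7.2
tool_pos: [0.5244, 0.1986, 0.0844]
tool_rot: [2.091, 1.708, 0.457]
ft_force: [-2.6, -0.5, 2.2]
width: 0.198
gripper_force: 60.1
(array([0.0568, 0.1054, 0.03  ]), array([-1.0142, -0.983 ,  3.0721]))
row [-0.0004  0.0012  0.    ] [-0.0005  0.0006 -0.0009] d 0.001
```

```bash
python3 drive.py '[[0,0.001,0,0,0,0,0],[0,0.002,0,0,0,0,0],[0,0.003,0,0,0,0,0],[0,0.003,0,0,0,0,0]]'
python3 -c "
from h import *;from rig import env, vision, ticket
print(rack(env.sense()))"
python3 drive.py '[[0,0.001,0,0,0,0,0],[0,0.002,0,0,0,0,0],[0,0.002,0,0,0,0,0]]'
python3 -c "
from h import *;from rig import env, vision, ticket
print(rack(env.sense()))"
```

```text
t: 7.6
tool_pos: [0.5249, 0.2009, 0.0844]
tool_rot: [2.091, 1.708, 0.455]
ft_force: [-4.3, -1.9, 3.3]
width: 0.202
gripper_force: 60.5
(array([0.0568, 0.1078, 0.03  ]), array([-1.6065, -2.7478,  4.7947]))
t: 7.9
tool_pos: [0.5253, 0.2028, 0.0843]
tool_rot: [2.091, 1.707, 0.455]
ft_force: [-4.6, -2.7, 4.8]
width: 0.198
gripper_force: 60.5
(array([0.0568, 0.1097, 0.0299]), array([-1.0454, -3.591 ,  6.0895]))
```

```bash
for i in 1 2; do python3 drive.py '[[0,0.0005,0,0,0,0,0],[0,0.001,0,0,0,0,0],[0,0.001,0,0,0,0,0]]'>/dev/null
python3 -c "
from h import *;from rig import env, vision, ticket
print(rack(env.sense()))"; done
```

```text
(array([0.0568, 0.1101, 0.0299]), array([-0.5284, -5.4149,  7.308 ]))
(array([0.0568, 0.1102, 0.03  ]), array([-0.2322, -8.8241,  9.2506]))
```

```bash
python3 drive.py '[[0,-0.001,0,-0.0005,0,0,0],[0,-0.001,0,-0.0005,0,0,0],[1,-0.001,0,-0.0005,0,0,0],[1,-0.001,0,-0.0005,0,0,0],[1,-0.001,0,-0.0005,0,0,0],[1,-0.001,0,-0.0005,0,0,0]]'
python3 drive.py '[[1,0,0,-0.05,0,0,0],[1,0,0,-0.09,0,0,0],[1,0,0,-0.12,0,0,0],[1,0,0,-0.12,0,0,0],[1,0,0,-0.12,0,0,0]]'
python3 - <<'E'
from h import *
from rig import env, vision, ticket
import cv2
st=env.sense(); print(rack(st))
cv2.imwrite("pics/w3.png",cv2.resize(vision.read_camera("wrist"),(800,600),interpolation=cv2.INTER_CUBIC))
c=vision.camera_params("wrist"); M=np.eye(4); M[:3,:3]=R.from_rotvec(st["tool_rot"]).as_matrix(); M[:3,3]=st["tool_pos"]
c["view"]=np.linalg.inv(M@c["hand_eye"])
P=[rp(a,b,.026) for a in(0,.11) for b in(.13,.09)]+[rp(a,b,.022) for a in(0,.14) for b in(.054,.024)]
print((proj(np.array(P),c)+.5)*1.5625-.5)
rows(env,(rp(.06,-.01,.12),sq()),(rp(.06,-.01,.009),sq()))
E
```

```text
t: 9.1
tool_pos: [0.5258, 0.2049, 0.0848]
tool_rot: [2.09, 1.709, 0.458]
ft_force: [0.7, -0.2, 0.8]
width: 0.867
gripper_force: 0.0
t: 9.6
tool_pos: [0.467, 0.2169, 0.1893]
tool_rot: [2.09, 1.708, 0.46]
ft_force: [-0.3, -0.7, 0.7]
width: 1.0
gripper_force: 0.0
(array([0.0573, 0.1119, 0.1508]), array([ 0.1819, -0.7933,  0.7077]))
[[312.6973 261.1642]
 [316.4795 318.0305]
 [479.6094 260.9442]
 [476.268  317.825 ]
 [320.6324 362.6628]
 [323.0155 399.0178]
 [513.9926 362.419 ]
 [510.6647 398.7851]]
row [-0.1212  0.0038  0.0299] [-0.0011  0.0008 -0.0005] d 0.125
row [-0.1212  0.0039  0.1409] [-0.0011  0.0008 -0.0005] d 0.186
```

View pics/w3.png

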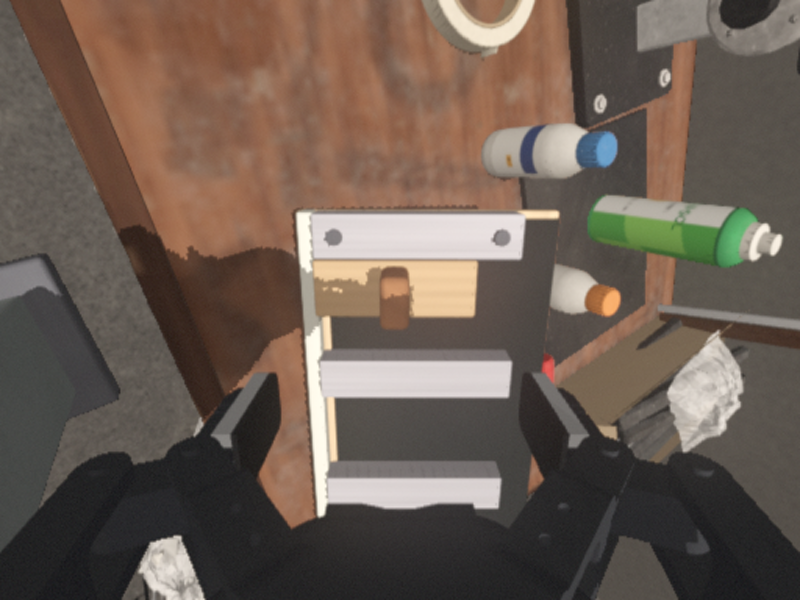

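The spacer sits against the screwed bar and down on the ledge (313–477, 261–318), and both loose bars are where expected. Next I'll go behind the near bar with the fingers shut.

```bash
python3 drive.py '[[0,-0.045,0.002,0,0,0,0],[0,-0.09,0.003,0,0,0,0],[0,-0.123,0.003,0.03,0,0,0],[0,-0.123,0.003,0.06,0,0,0],[0,-0.123,0.003,0.09,0,0,0],[0,-0.123,0.003,0.105,0,0,0],[0,-0.123,0.003,0.105,0,0,0],[0,-0.123,0.003,0.105,0,0,0]]'
python3 - <<'E'
from h import *
from rig import env, vision, ticket
print(rack(env.sense())); rows(env,(rp(.06,-.012,.009),sq()))
E
```

```text
t: 10.45
tool_pos: [0.4952, 0.0844, 0.0975]
tool_rot: [2.093, 1.709, 0.453]
ft_force: [-0.6, -0.1, -0.2]
width: 0.003
gripper_force: 0.0
(array([ 0.0582, -0.0123,  0.0444]), array([-0.552 , -0.1601,  0.1191]))
row [0.0004 0.002  0.0354] [-0.0039  0.0019 -0.001 ] d 0.035
```

```bash
python3 drive.py '[[0,0,0.002,0.015,-0.003,0.002,0],[0,0,0.002,0.028,-0.003,0.002,0],[0,0,0.002,0.035,-0.003,0.002,0],[0,0,0.002,0.035,-0.003,0.002,0],[0,0.01,0.002,0.035,-0.003,0.002,0],[0,0.02,0.002,0.035,-0.003,0.002,0],[0,0.02,0.002,0.035,-0.003,0.002,0]]'
python3 -c "
from h import *;from rig import env, vision, ticket
print(rack(env.sense()))"
```

```text
t: 11.15
tool_pos: [0.5196, 0.1016, 0.0709]
tool_rot: [2.087, 1.708, 0.464]
ft_force: [0.1, 0.2, -0.2]
width: 0.0
gripper_force: 0.0
(array([0.0626, 0.0094, 0.0111]), array([-0.0863,  0.1829, -0.235 ]))
```

```bash
python3 drive.py '[[0,0.003,-0.001,0.001,0,0,0],[0,0.006,-0.002,0.001,0,0,0],[0,0.009,-0.002,0.001,0,0,0],[0,0.012,-0.002,0.001,0,0,0],[0,0.015,-0.002,0.001,0,0,0],[0,0.018,-0.002,0.001,0,0,0],[0,0.021,-0.002,0.001,0,0,0],[0,0.024,-0.002,0.001,0,0,0]]'
python3 -c "
from h import *;from rig import env, vision, ticket
print(rack(env.sense()))"
python3 drive.py '[[0,0.003,0,0,0,0,0],[0,0.006,0,0,0,0,0],[0,0.008,0,0,0,0,0],[0,0.01,0,0,0,0,0],[0,0.01,0,0,0,0,0]]'
python3 -c "
from h import *;from rig import env, vision, ticket
print(rack(env.sense()))"
```

```text
t: 11.95
tool_pos: [0.5222, 0.1229, 0.0681]
tool_rot: [2.089, 1.706, 0.457]
ft_force: [-2.5, -6.3, 4.7]
width: -0.002
gripper_force: 3.6
(array([0.0598, 0.0307, 0.0095]), array([ 1.2596, -6.6689,  4.6699]))
t: 12.45
tool_pos: [0.5243, 0.1329, 0.0681]
tool_rot: [2.089, 1.706, 0.458]
ft_force: [-2.5, -5.9, 4.1]
width: 0.003
gripper_force: 2.8
(array([0.0598, 0.041 , 0.0094]), array([ 0.9601, -6.2385,  4.1899]))
```

```bash
python3 drive.py '[[0,0.002,0,0,0,0,0],[0,0.004,0,0,0,0,0],[0,0.005,0,0,0,0,0],[0,0.005,0,0,0,0,0]]' >/dev/null
python3 -c "
from h import *;from rig import env, vision, ticket
print(rack(env.sense()))"
for i in 1 2 3; do python3 drive.py '[[0,0.0005,0,0,0,0,0],[0,0.001,0,0,0,0,0],[0,0.001,0,0,0,0,0]]'>/dev/null
python3 -c "
from h import *;from rig import env, vision, ticket
print(rack(env.sense()))"; done
```

```text
(array([0.0599, 0.0459, 0.0095]), array([ 2.1892, -5.9815,  3.6583]))
(array([0.0599, 0.0467, 0.0095]), array([ 1.925 , -6.6592,  4.5669]))
(array([0.0599, 0.0476, 0.0095]), array([ 1.9338, -6.9913,  2.7578]))
(array([0.0599, 0.0486, 0.0094]), array([ 2.6672, -6.2422,  3.8587]))
```

```bash
for i in 1 2 3; do python3 drive.py '[[0,0.0005,0,0,0,0,0],[0,0.001,0,0,0,0,0],[0,0.001,0,0,0,0,0]]'>/dev/null
python3 -c "
from h import *;from rig import env, vision, ticket
print(rack(env.sense()))"; done
```

```text
(array([0.0599, 0.0489, 0.0095]), array([ 2.7554, -8.5999,  4.3918]))
(array([0.0598, 0.049 , 0.0095]), array([  4.1358, -13.5172,   6.5572]))
(array([0.0598, 0.049 , 0.0095]), array([  5.1135, -16.2932,   7.8045]))
```

Snug contact came at TCP y = 0.0490, so the far bar's stop is −0.0210. I'll back off, rise and go over the spacer.

```bash
python3 drive.py '[[0,-0.005,0,0,0,0,0],[0,-0.02,0,0,0,0,0],[0,-0.02,0,-0.04,0,0,0],[0,-0.02,0,-0.08,0,0,0],[0.9,-0.02,0,-0.12,0,0,0],[0.9,0,0,-0.14,0,0,0],[0.9,0.04,0,-0.14,0,0,0],[0.9,0.06,0,-0.14,0,0,0]]'
python3 drive.py '[[1,0,0,0,0,0,0],[1,0,0,0,0,0,0]]'
python3 - <<'E'
from h import *
from rig import env, vision, ticket
import cv2
st=env.sense(); print(rack(st)); rows(env,(rp(.055,.109,.031),sq()))
cv2.imwrite("pics/w4.png",cv2.resize(vision.read_camera("wrist"),(800,600),interpolation=cv2.INTER_CUBIC))
E
```

```text
t: 15.45
tool_pos: [0.4705, 0.2201, 0.1913]
tool_rot: [2.087, 1.707, 0.469]
ft_force: [0.4, 0.6, 0.8]
width: 0.678
gripper_force: 0.0
t: 15.65
tool_pos: [0.469, 0.2175, 0.1884]
tool_rot: [2.089, 1.709, 0.46]
ft_force: [-0.4, -0.4, -0.0]
width: 0.996
gripper_force: 0.0
(array([0.0585, 0.1129, 0.1491]), array([-0.2379, -0.4516,  0.1322]))
row [-0.004  -0.0036  0.1181] [ 0.0011 -0.0009  0.0004] d 0.118
```

View pics/w4.png

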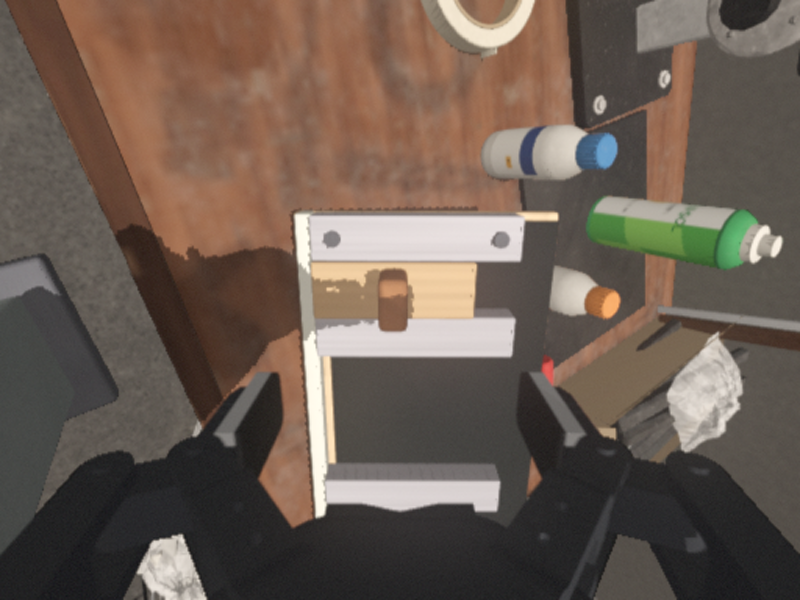

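The near bar is square and snug against the spacer, with the spacer between the two bars (313–477, 263–318). Now I'll regrip the spacer.

```bash
python3 drive.py '[[1,-0.003,-0.003,0.04,0.001,0,0],[1,-0.003,-0.003,0.07,0.001,0,0],[1,-0.003,-0.003,0.09,0.001,0,0],[1,-0.003,-0.003,0.1,0.001,0,0],[1,-0.003,-0.003,0.1,0.001,0,0],[1,-0.003,-0.003,0.1,0.001,0,0]]'
python3 - <<'E'
from h import *
from rig import env, vision, ticket
st=env.sense(); print(rack(st)); rows(env,(rp(.055,.110,.031),sq()))
E
```

```text
t: 16.3
tool_pos: [0.5159, 0.2049, 0.1016]
tool_rot: [2.09, 1.707, 0.461]
ft_force: [0.3, 0.0, 0.4]
width: 1.003
gripper_force: 0.0
(array([0.0571, 0.1099, 0.0497]), array([0.4977, 0.0724, 0.2213]))
row [ 0.0001 -0.0021  0.0187] [ 0.0018 -0.0011 -0.0016] d 0.019
```

```bash
python3 drive.py '[[1,0,-0.002,0.01,0.002,-0.001,-0.001],[1,0,-0.002,0.0185,0.002,-0.001,-0.001],[1,0,-0.002,0.0185,0.002,-0.001,-0.001],[1,0,-0.002,0.0185,0.002,-0.001,-0.001],[1,0,-0.002,0.0185,0.002,-0.001,-0.001]]'
python3 - <<'E'
from h import *
from rig import env, vision, ticket
st=env.sense(); print(rack(st)); rows(env,(rp(.055,.110,.031),sq()))
E
```

```text
t: 16.8
tool_pos: [0.5232, 0.2039, 0.0842]
tool_rot: [2.09, 1.71, 0.458]
ft_force: [0.9, 0.1, -0.2]
width: 0.997
gripper_force: 0.0
(array([0.0548, 0.1104, 0.031 ]), array([ 0.6023,  0.2302, -0.625 ]))
row [-0.0004  0.0002 -0.    ] [-0.0004 -0.0005  0.0002] d 0.0
```

Precisely placed. I'll close the grip and lift.

```bash
python3 drive.py '[[0,0,0,0,0,0,0],[0,0,0,0,0,0,0],[0,0,0,0,0,0,0],[0,0,0,0,0,0,0],[0,0,0,0,0,0,0],[0,0,0,0,0,0,0],[0,0,0,0,0,0,0]]'
python3 -c "
from h import *;from rig import env, vision, ticket
print(rack(env.sense()))"
python3 drive.py '[[0,0,0,-0.005,0,0,0],[0,0,0,-0.015,0,0,0],[0,0,0,-0.03,0,0,0],[0,0,0,-0.05,0,0,0],[0,0,0,-0.05,0,0,0],[0,0,0,-0.05,0,0,0]]'
python3 - <<'E'
from h import *
from rig import env, vision, ticket
st=env.sense(); print(rack(st)); rows(env,(rp(.0565,.034,.08),sq()),(rp(.0565,.034,.035),sq()))
E
```

```text
t: 17.5
tool_pos: [0.523, 0.2038, 0.0843]
tool_rot: [2.091, 1.709, 0.458]
ft_force: [-3.6, 0.4, 3.8]
width: 0.199
gripper_force: 59.7
(array([0.0546, 0.1103, 0.0311]), array([-1.2312, -0.3036,  5.144 ]))
t: 18.1
tool_pos: [0.4984, 0.2088, 0.1277]
tool_rot: [2.09, 1.71, 0.458]
ft_force: [-0.1, -0.0, -2.7]
width: 0.206
gripper_force: 59.2
(array([0.0547, 0.1103, 0.0813]), array([-1.4524, -0.0425, -2.3355]))
row [-0.0763  0.0018  0.0012] [-0.0002 -0.0006  0.0004] d 0.076
row [-0.0763  0.0018  0.0462] [-0.0002 -0.0006  0.0004] d 0.089
```

```bash
python3 drive.py '[[0,-0.03,0.001,0,0,0,0],[0,-0.06,0.002,0,0,0,0],[0,-0.074,0.002,0,0,0,0],[0,-0.074,0.002,0.02,0,0,0],[0,-0.074,0.002,0.035,0,0,0],[0,-0.074,0.002,0.042,0,0,0],[0,-0.074,0.002,0.042,0,0,0],[0,-0.074,0.002,0.042,0,0,0]]'
python3 - <<'E'
from h import *
from rig import env, vision, ticket
st=env.sense(); print(rack(st)); rows(env,(rp(.0565,.037,.031),sq()))
E
```

```text
t: 18.9
tool_pos: [0.506, 0.1317, 0.0916]
tool_rot: [2.091, 1.71, 0.456]
ft_force: [0.6, -0.3, -2.0]
width: 0.204
gripper_force: 59.1
(array([0.0563, 0.0361, 0.0387]), array([-0.42  , -0.1721, -2.0622]))
row [0.0009 0.0002 0.0077] [-0.0016  0.0001  0.0003] d 0.008
```

```bash
python3 drive.py '[[0,0,0,0.004,-0.001,0,0],[0,0.002,0,0.0065,-0.001,0,0],[0,0.0025,0,0.0065,-0.001,0,0],[0,0.0025,0,0.0065,-0.001,0,0],[0,0.0025,0,0.0065,-0.001,0,0]]'
python3 -c "
from h import *;from rig import env, vision, ticket
print(rack(env.sense()))"
python3 drive.py '[[0,0.0005,0,0,0,0,0],[0,0.001,0,0,0,0,0],[0,0.001,0,0,0,0,0]]'
python3 -c "
from h import *;from rig import env, vision, ticket
print(rack(env.sense()))"
```

```text
t: 19.4
tool_pos: [0.51, 0.1337, 0.0866]
tool_rot: [2.089, 1.709, 0.459]
ft_force: [-0.2, 0.5, -1.2]
width: 0.199
gripper_force: 59.1
(array([0.0568, 0.0389, 0.0325]), array([-0.8717,  0.4426, -0.9173]))
t: 19.7
tool_pos: [0.5102, 0.1346, 0.0864]
tool_rot: [2.089, 1.709, 0.459]
ft_force: [-0.6, -0.2, -1.0]
width: 0.199
gripper_force: 59.1
(array([0.0567, 0.0398, 0.0324]), array([-1.0261, -0.3441, -0.5998]))
```

```bash
python3 drive.py '[[0,0.0004,0,0,0,0,0],[0,0.0004,0,0,0,0,0]]' >/dev/null
python3 -c "
from h import *;from rig import env, vision, ticket
print(rack(env.sense()))"
python3 drive.py '[[0,0,0,0.001,0,0,0],[0,0,0,0.0015,0,0,0],[0,0,0,0.0015,0,0,0]]' >/dev/null
python3 -c "
from h import *;from rig import env, vision, ticket
print(rack(env.sense()))"
```

```text
(array([0.0567, 0.0401, 0.0324]), array([-1.357 ,  0.313 , -0.2044]))
(array([0.0568, 0.0401, 0.0312]), array([-2.4361, -1.0617,  6.2455]))
```

```bash
python3 drive.py '[[0,0,0,-0.0008,0,0,0],[1,0,0,-0.0008,0,0,0],[1,0,0,-0.0008,0,0,0],[1,0,0,-0.0008,0,0,0],[1,0,0,-0.0008,0,0,0]]'
python3 drive.py '[[1,0,0,-0.05,0,0,0],[1,0,0,-0.09,0,0,0],[0,-0.04,0.001,-0.09,0,0,0],[0,-0.09,0.002,-0.09,0,0,0],[0,-0.13,0.003,-0.09,0,0,0],[0,-0.15,0.003,-0.09,0,0,0],[0,-0.15,0.003,-0.05,0,0,0],[0,-0.15,0.003,-0.03,0,0,0]]'
python3 drive.py '[[0,0,0,0,0,0,0],[0,0,0,0,0,0,0]]'
python3 - <<'E'
from h import *
from rig import env, vision, ticket
st=env.sense(); print(rack(st)); rows(env,(rp(.06,-.108,.0095),sq()),(rp(.06,-.025,.0095),sq()))
E
```

```text
t: 20.7
tool_pos: [0.5108, 0.1349, 0.0859]
tool_rot: [2.089, 1.709, 0.459]
ft_force: [0.6, 0.2, 0.3]
width: 0.866
gripper_force: 0.0
t: 21.5
tool_pos: [0.4695, -0.0114, 0.1138]
tool_rot: [2.089, 1.704, 0.46]
ft_force: [-0.9, 0.7, -1.1]
width: -0.0
gripper_force: 0.0
t: 21.7
tool_pos: [0.4682, -0.0096, 0.1129]
tool_rot: [2.09, 1.71, 0.457]
ft_force: [0.6, -0.1, 0.1]
width: -0.001
gripper_force: 0.0
(array([ 0.0592, -0.1099,  0.0616]), array([ 0.5753,  0.0567, -0.2705]))
row [0.0018 0.0009 0.0521] [-0.0011 -0.0003  0.0002] d 0.052
row [0.0848 0.0009 0.0521] [-0.0011 -0.0003  0.0002] d 0.1
```

```bash
python3 drive.py '[[0,0,0.001,0.025,0,0,0],[0,0,0.001,0.045,0,0,0],[0,0,0.001,0.052,0,0,0],[0,0,0.001,0.052,0,0,0],[0,0.005,0.001,0.052,0,0,0],[0,0.011,0.001,0.052,0,0,0],[0,0.014,0.001,0.052,0,0,0],[0,0.017,0.001,0.052,0,0,0]]'
python3 -c "
from h import *;from rig import env, vision, ticket
print(rack(env.sense()))"
python3 drive.py '[[0,0.003,0,0,0,0,0],[0,0.006,0,0,0,0,0],[0,0.009,0,0,0,0,0],[0,0.012,0,0,0,0,0],[0,0.015,0,0,0,0,0],[0,0.018,0,0,0,0,0],[0,0.021,0,0,0,0,0],[0,0.024,0,0,0,0,0]]'
python3 -c "
from h import *;from rig import env, vision, ticket
print(rack(env.sense()))"
```

```text
t: 22.5
tool_pos: [0.4988, 0.0019, 0.0698]
tool_rot: [2.088, 1.709, 0.46]
ft_force: [0.8, 0.7, 0.9]
width: -0.001
gripper_force: 0.0
(array([ 0.0616, -0.0925,  0.0104]), array([0.962 , 0.8025, 0.4509]))
t: 23.3
tool_pos: [0.5034, 0.0244, 0.0692]
tool_rot: [2.089, 1.708, 0.457]
ft_force: [-3.3, -5.9, 3.3]
width: 0.002
gripper_force: 3.1
(array([ 0.0613, -0.0696,  0.0099]), array([-0.0991, -6.4105,  3.925 ]))
```

```bash
python3 drive.py '[[0,0.003,-0.001,0,0,0,0],[0,0.006,-0.001,0,0,0,0],[0,0.009,-0.001,0,0,0,0],[0,0.012,-0.001,0,0,0,0],[0,0.015,-0.001,0,0,0,0],[0,0.018,-0.001,0,0,0,0],[0,0.021,-0.001,0,0,0,0],[0,0.024,-0.001,0,0,0,0]]' >/dev/null
python3 drive.py '[[0,0.003,0,0,0,0,0],[0,0.006,0,0,0,0,0],[0,0.009,0,0,0,0,0],[0,0.011,0,0,0,0,0],[0,0.012,0,0,0,0,0],[0,0.012,0,0,0,0,0]]'
python3 - <<'E'
from h import *
from rig import env, vision, ticket
import cv2
st=env.sense(); print(rack(st))
a=vision.read_camera("top")[180:260,225:335]; cv2.imwrite("pics/top5.png",cv2.resize(a,None,fx=7,fy=7,interpolation=cv2.INTER_CUBIC))
E
```

```text
t: 24.7
tool_pos: [0.5102, 0.0604, 0.0689]
tool_rot: [2.089, 1.708, 0.46]
ft_force: [0.9, -1.6, 1.3]
width: 0.003
gripper_force: 1.1
(array([ 0.0607, -0.0328,  0.0098]), array([ 1.7492, -1.4031,  0.5395]))
```

```bash
python3 drive.py '[[0,0.002,0,0,0,0,0],[0,0.004,0,0,0,0,0],[0,0.006,0,0,0,0,0],[0,0.008,0,0,0,0,0],[0,0.009,0,0,0,0,0],[0,0.009,0,0,0,0,0]]' >/dev/null
python3 -c "
from h import *;from rig import env, vision, ticket
print(rack(env.sense()))"
for i in 1 2 ; do python3 drive.py '[[0,0.0005,0,0,0,0,0],[0,0.0005,0,0,0,0,0]]'>/dev/null
python3 -c "
from h import *;from rig import env, vision, ticket
print(rack(env.sense()))"; done
```

```text
(array([ 0.0599, -0.0239,  0.0097]), array([ 2.5527, -3.1411,  0.5276]))
(array([ 0.06  , -0.0235,  0.0097]), array([ 1.4346, -3.5891,  0.3187]))
(array([ 0.06  , -0.023 ,  0.0097]), array([ 2.1033, -4.3864,  0.7753]))
```

```bash
for i in 1 2 3; do python3 drive.py '[[0,0.0005,0,0,0,0,0],[0,0.0005,0,0,0,0,0]]'>/dev/null
python3 -c "
from h import *;from rig import env, vision, ticket
print(rack(env.sense()))"; done
```

```text
(array([ 0.0599, -0.0225,  0.0097]), array([ 3.1749, -5.4518,  1.2617]))
(array([ 0.06  , -0.0221,  0.0097]), array([ 2.4436, -5.0718,  0.1844]))
(array([ 0.0599, -0.0216,  0.0097]), array([ 2.7271, -4.7413,  1.3111]))
```

```bash
for i in 1 2; do python3 drive.py '[[0,0.0003,0,0,0,0,0],[0,0.0003,0,0,0,0,0]]'>/dev/null
python3 -c "
from h import *;from rig import env, vision, ticket
print(rack(env.sense()))"; done
```

```text
(array([ 0.0599, -0.0213,  0.0097]), array([ 2.0841, -5.3677,  0.7591]))
(array([ 0.0599, -0.0211,  0.0097]), array([ 2.1161, -6.1266,  0.715 ]))
```

```bash
python3 drive.py '[[0,0.0003,0,0,0,0,0],[0,0.0003,0,0,0,0,0]]'>/dev/null
python3 -c "
from h import *;from rig import env, vision, ticket
print(rack(env.sense()))"
```

```text
(array([ 0.0599, -0.0211,  0.0097]), array([ 2.9616, -6.5603,  0.8815]))
```

Contact: the TCP stopped at −0.0211 as predicted and the force was rising. I'll back off and check.

```bash
python3 drive.py '[[0,-0.005,0,0,0,0,0],[0,-0.02,0,0,0,0,0],[0,-0.02,0,-0.04,0,0,0],[0,-0.02,0,-0.08,0,0,0],[0.9,-0.02,0,-0.12,0,0,0],[1,0,-0.002,-0.14,0,0,0],[1,0.04,-0.003,-0.14,0,0,0],[1,0.061,-0.003,-0.14,0,0,0]]'
python3 drive.py '[[1,0,0,0,0,0,0],[1,0,0,0,0,0,0],[1,0,0,0,0,0,0]]'
python3 - <<'E'
from h import *
from rig import env, vision, ticket
import cv2
st=env.sense(); print(rack(st)); rows(env,(rp(.055,.040,.050),sq()))
cv2.imwrite("pics/w5.png",cv2.resize(vision.read_camera("wrist"),(800,600),interpolation=cv2.INTER_CUBIC))
c=vision.camera_params("wrist"); M=np.eye(4); M[:3,:3]=R.from_rotvec(st["tool_rot"]).as_matrix(); M[:3,3]=st["tool_pos"]
c["view"]=np.linalg.inv(M@c["hand_eye"])
P=[rp(a,b,.026) for a in(0,.11) for b in(.06,.02)]+[rp(a,b,.022) for b in(.13,.09,.06,.02,-.01) for a in(0,.14)]
print((proj(np.array(P),c)+.5)*1.5625-.5)
E
```

```text
t: 27.75
tool_pos: [0.4526, 0.1493, 0.189]
tool_rot: [2.088, 1.71, 0.464]
ft_force: [-1.1, -0.8, -1.1]
width: 0.676
gripper_force: 0.0
t: 28.05
tool_pos: [0.4518, 0.1461, 0.1868]
tool_rot: [2.091, 1.71, 0.456]
ft_force: [-0.7, -0.4, -0.4]
width: 1.0
gripper_force: 0.0
(array([0.0554, 0.0396, 0.1491]), array([-0.7117, -0.5181, -0.0589]))
row [ 0.0005 -0.0003  0.0991] [-0.0017  0.0008  0.    ] d 0.099
[[315.4172 257.793 ]
 [319.08   315.2325]
 [483.8254 257.8129]
 [480.2026 315.3077]
 [309.5343 144.0091]
 [538.8532 143.8778]
 [313.7113 210.5051]
 [532.4482 210.4682]
 [316.5998 256.4874]
 [528.0196 256.5108]
 [320.1634 313.2195]
 [522.5561 313.3116]
 [322.6428 352.6902]
 [518.7554 352.8264]]
```

View pics/w5.png

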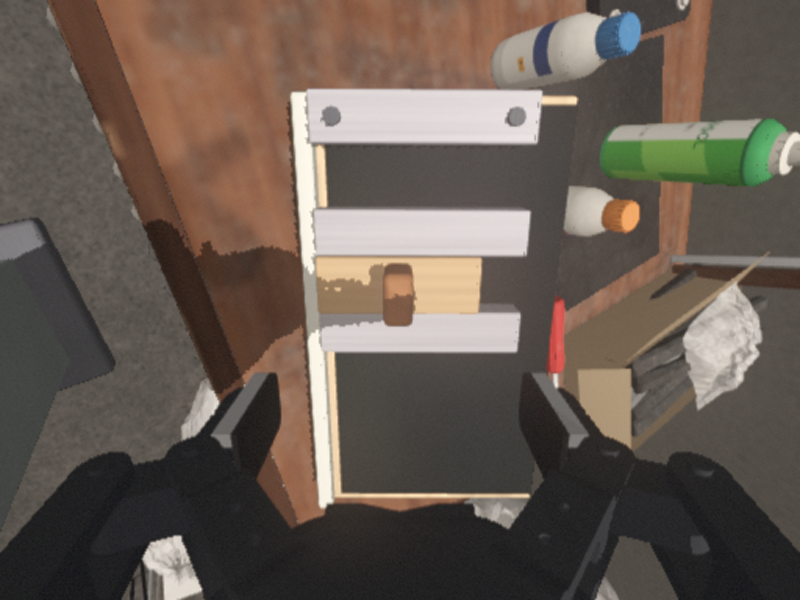

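All edges match the model: near bar at rows 209–256, spacer 257–314, far bar's lower edge at 352, all square. Now I'll regrip the spacer.

```bash
python3 drive.py '[[1,0,0,0.04,0,0,0],[1,0,0,0.07,0,0,0],[1,0,0,0.09,0,0,0],[1,0,0,0.1,0,0,0],[1,0,0,0.1,0,0,0],[1,0,0,0.1,0,0,0]]'
python3 - <<'E'
from h import *
from rig import env, vision, ticket
st=env.sense(); print(rack(st)); rows(env,(rp(.055,.040,.031),sq()))
E
```

```text
t: 28.7
tool_pos: [0.502, 0.1366, 0.1018]
tool_rot: [2.09, 1.708, 0.459]
ft_force: [0.1, 0.3, 0.3]
width: 1.001
gripper_force: 0.0
(array([0.0571, 0.0402, 0.05  ]), array([0.2221, 0.2873, 0.2235]))
row [-0.0002 -0.0021  0.019 ] [ 0.0008 -0.     -0.0007] d 0.019
```

```bash
python3 drive.py '[[1,0,-0.002,0.01,0.001,0,0],[1,0,-0.002,0.018,0.001,0,0],[1,0,-0.002,0.018,0.001,0,0],[1,0,-0.002,0.018,0.001,0,0],[1,0,-0.002,0.018,0.001,0,0]]'
python3 - <<'E'
from h import *
from rig import env, vision, ticket
st=env.sense(); print(rack(st)); rows(env,(rp(.055,.040,.032),sq()))
E
```

```text
t: 29.2
tool_pos: [0.509, 0.1357, 0.0849]
tool_rot: [2.09, 1.71, 0.458]
ft_force: [-0.2, -0.2, 0.7]
width: 1.003
gripper_force: 0.0
(array([0.0548, 0.0407, 0.0318]), array([ 0.2114, -0.2708,  0.6426]))
row [-0.0007  0.0002 -0.0002] [-0.0003 -0.0005  0.0002] d 0.001
```

```bash
python3 drive.py '[[0,0,0,0,0,0,0],[0,0,0,0,0,0,0],[0,0,0,0,0,0,0],[0,0,0,0,0,0,0],[0,0,0,0,0,0,0],[0,0,0,0,0,0,0],[0,0,0,0,0,0,0]]'
python3 drive.py '[[0,0,0,-0.005,0,0,0],[0,0,0,-0.015,0,0,0],[0,0,0,-0.03,0,0,0],[0,0,0,-0.06,0,0,0],[0,0,0,-0.1,0,0,0],[0,0,0,-0.12,0,0,0],[0,0,0,-0.12,0,0,0]]'
python3 - <<'E'
from h import *
from rig import env, vision, ticket
st=env.sense(); print(rack(st)); rows(env,((.455,.35,.19),down(.18)))
E
```

```text
t: 29.9
tool_pos: [0.5089, 0.1356, 0.085]
tool_rot: [2.09, 1.709, 0.458]
ft_force: [-4.3, 0.3, 5.1]
width: 0.2
gripper_force: 59.5
t: 30.6
tool_pos: [0.4508, 0.1484, 0.1923]
tool_rot: [2.087, 1.708, 0.466]
ft_force: [1.0, -0.9, -1.2]
width: 0.201
gripper_force: 59.1
(array([0.0569, 0.0415, 0.1545]), array([ 0.4066, -0.6322, -1.6507]))
row [ 0.1985 -0.0321 -0.0154] [ 0.5227  0.0969 -0.37  ] d 0.202
```

```bash
python3 drive.py '[[0,0.198,-0.032,-0.015,0.523,0.097,-0.37],[0,0.198,-0.032,-0.015,0.523,0.097,-0.37],[0,0.198,-0.032,-0.015,0.523,0.097,-0.37],[0,0.198,-0.032,-0.015,0.523,0.097,-0.37],[0,0.198,-0.032,-0.015,0.523,0.097,-0.37],[0,0.198,-0.032,-0.015,0.523,0.097,-0.37],[0,0.198,-0.032,-0.015,0.523,0.097,-0.37],[0,0.198,-0.032,-0.015,0.523,0.097,-0.37]]'
python3 drive.py '[[0,0,0,0,0,0,0],[0,0,0,0,0,0,0]]'
python3 - <<'E'
from h import *
from rig import env, vision, ticket
rows(env,((.455,.35,.19),down(.18)),((.455,.35,.042),down(.18)))
E
```

```text
t: 31.4
tool_pos: [0.454, 0.3473, 0.1852]
tool_rot: [-2.014, -2.407, 0.01]
ft_force: [-0.6, -0.3, -1.8]
width: 0.199
gripper_force: 59.4
t: 31.6
tool_pos: [0.4546, 0.3479, 0.1864]
tool_rot: [-2.013, -2.408, 0.007]
ft_force: [-0.1, -0.3, -1.3]
width: 0.199
gripper_force: 59.4
row [ 0.002   0.0008 -0.0036] [-0.0054  0.0003 -0.0021] d 0.004
row [0.002  0.0016 0.1444] [-0.0054  0.0003 -0.0021] d 0.144
```

```bash
python3 drive.py '[[0,0,0,0.05,-0.005,0,0],[0,0,0,0.09,-0.005,0,0],[0,0,0,0.12,-0.005,0,0],[0,0,0,0.138,-0.005,0,0],[0,0,0,0.144,-0.005,0,0],[0,0,0,0.144,-0.005,0,0],[0,0,0,0.144,-0.005,0,0]]'
python3 - <<'E'
from h import *
from rig import env, vision, ticket
rows(env,((.455,.35,.0315),down(.18)))
E
```

```text
t: 32.3
tool_pos: [0.4552, 0.3488, 0.0434]
tool_rot: [2.014, 2.41, 0.002]
ft_force: [-0.4, -0.0, -0.7]
width: 0.197
gripper_force: 59.4
row [ 0.0012 -0.      0.0119] [ 0.0015 -0.0004 -0.0016] d 0.012
```

```bash
python3 drive.py '[[0,0,0,0.005,0.001,0,0],[0,0,0,0.009,0.001,0,0],[0,0,0,0.011,0.001,0,0],[0,0,0,0.012,0.001,0,0],[0,0,0,0.012,0.001,0,0]]'
```

```text
t: 32.8
tool_pos: [0.4543, 0.3483, 0.0315]
tool_rot: [-2.014, -2.41, 0.003]
ft_force: [-4.0, -2.3, 8.8]
width: 0.199
gripper_force: 60.9
```

Down on the bench. I'll release and retreat.

```bash
python3 drive.py '[[0,0,0,-0.0005,0,0,0],[1,0,0,-0.0005,0,0,0],[1,0,0,-0.0005,0,0,0],[1,0,0,-0.0005,0,0,0],[1,0,0,-0.0005,0,0,0],[1,0,0,-0.0005,0,0,0]]'
python3 drive.py '[[1,0,0,-0.04,0,0,0],[1,0,0,-0.08,0,0,0],[1,0,0,-0.12,0,0,0],[1,0,0,-0.16,0,0,0],[1,0,0,-0.2,0,0,0],[1,0,0,-0.2,0,0,0],[1,0,0,-0.2,0,0,0]]'
python3 - <<'E'
from rig import env, vision, ticket
import cv2
a=vision.read_camera("side")[165:325,165:290]; b=vision.read_camera("top")[150:280,180:390]
a=cv2.resize(a,(312,400),interpolation=cv2.INTER_CUBIC);b=cv2.resize(b,(480,297),interpolation=cv2.INTER_CUBIC)
cv2.imwrite("pics/end.png",cv2.hconcat([a,cv2.copyMakeBorder(b,0,103,0,0,0)]))
E
```

```text
t: 33.4
tool_pos: [0.454, 0.3482, 0.0301]
tool_rot: [-2.014, -2.41, 0.004]
ft_force: [0.1, -0.0, 0.7]
width: 0.993
gripper_force: 0.0
t: 34.1
tool_pos: [0.4552, 0.3488, 0.2318]
tool_rot: [2.014, 2.411, 0.001]
ft_force: [-1.0, -0.4, -0.6]
width: 1.002
gripper_force: 0.0
```

View pics/end.png

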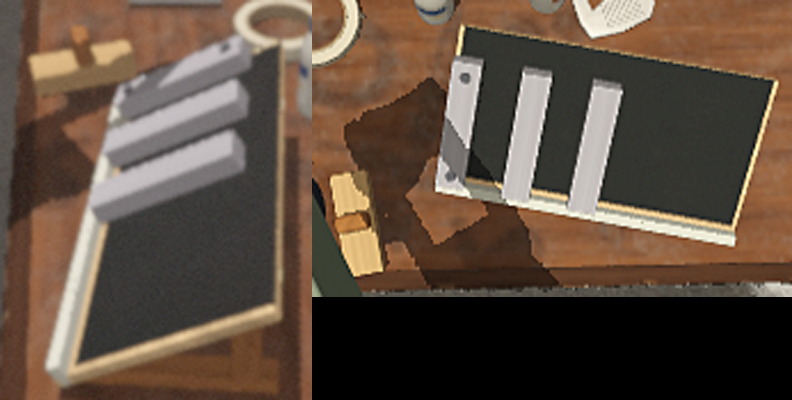

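The bars are evenly spaced and square on the ledge (top edges at columns 468, 537 and 606), and the spacer stands handle up at (357,222). The gripper is clear, so I'll hand in.

```bash
python3 -c "
from rig import env, vision, ticket
print(ticket.sign_off())"
```

```text
the job is handed in; nothing more can be done
None
```

The job is handed in at about 34 s: both loose bars are set one spacer width apart, square and down on the ledge, and the spacer stands handle up on the bench. The bottles and tape roll were not touched; no verdict came back at sign-off.

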